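# Take the worn contact shoe down from its keyhole screw

## Robot

A 7-joint arm with a two-finger parallel gripper is mounted at the origin on the work surface. World frame = base frame: x ahead of the robot, y to its left, z up, the work surface at z = 0. Lengths are in m, angles in rad, forces in N, time in s.
With the tool pointing down it reaches from about 0.35 to 0.9 m from the base axis. Payload 8.1 kg.
Tool frame: the origin (TCP) lies on the centre line of the jaws, within the pads' length; the fingertips stand nose_length ahead of it and the grasp point (between the pads) lies 3 mm ahead of it (nose_length is the distance from the TCP to the fingertips, in m); z points along the fingers, y is the line along which they close (so a half turn about z gives the same grasp; the last joint's range is limited). The gripper opens to 92 mm and grips with 3 to 60 N. Pads are 19 mm wide; open, the fingers measure 130 mm over their backs; the gripper's body (75 mm by 190 mm) begins 47 mm behind the grasp point.
Start: joints at [-0.103, 0.434, 0.025, 1.573, -0.012, 1.134, -0.075], TCP at [0.625, -0, 0.249] pointing down, gripper open.
Joint ranges: [-2.62, 2.62], [-0.44, 2.09], [-1.27, 1.32], [0.08, 2.57], [-1.32, 4.46], [0.12, 2], [-2.74, 2.74]. Speed limits (rad/s): [2.22, 2.22, 3.01, 3.01, 3.14, 3.14, 3.14].

## Interface

Orientations are given as a rotation vector (axis times angle).
In Python, from station import * gives the robot as it stands. The module is installed in compiled form; this text tells all that it offers.
- The arm moves only by the shell command python3 -m jog 'ROWS'. ROWS is text: rows parted by semicolons, each of 7 numbers parted by spaces: the turn, a rotation vector about the tool's x, y, z in rad, then the shift along the tool's x, y, z in m, then the opening, from 0 (shut) to 1 (fully open). In form: rx ry rz dx dy dz hand; .... A call has 1 to 20 rows; each row shifts and turns the commanded pose from where the row before left it, along the tool's axes as they then stand; what a row does not reach is not made up. A row lasts 1/10 s, in which the tool goes at most 50 mm and 8.59 degrees, less where a joint would pass 70% of its speed; a pose out of reach is approached as far as the arm can. A call with a gripper value outside its range is refused whole. The fingers move at their own pace and stop on an object; the grip force is fixed at half the most. Time passes only in rows, so rows that do not move let the fingers close. It gives the time, the measured TCP pose, the force, the opening and the grip force at its end, in the units of the state.
- get_obs(): the state, without advancing time (a new reading comes with each control period).
- capture(name): name is "scene" or "side" or "wrist"; returns the picture (384x512x3 uint8, blue, green, red); there is no depth.
- camera_info(name): a dict with "intrinsics" (3x3 intrinsics, pixels), "k1" (the pictures are not rectified: a ray, as slopes to the right and down, at radius r is drawn at 1 + k1 r^2 times it, then the intrinsics apply), "R" (3x3) and "t" (3): a world point X has camera coordinates R X + t. Camera axes: x right, y down, z forward; pixel columns grow to the right and rows downward; lengths in m; the calibration is good to about 2 mm. A picture is of the moment at which its call begins: read the wrist's pose just before it. camera_info takes no time and is no camera call; for the wrist camera it gives the pose at the moment of the call.
- job_done(): hands the job in; it is judged then, once.
The state is a dict: "time": time; "joint_pos": joint angles; "joint_vel": joint speeds; "joint_efforts": joint torques, N m; "tool_pos": TCP position; "orientation": TCP orientation; "ft_force": force on the tool from outside, world axes, zero at the start; "wrist_torque": the same for the moment, N m; "gripper_width": finger opening in m; "gripper_force": force on a finger pad.
Only numpy, scipy, OpenCV 4.12 (cv2) and the standard library are available. Lean on these libraries where they do the work, as an engineer would, in place of code of your own. Each camera call takes 0.05 s, during which the arm holds its last target. There are 200 camera calls.

## Task

Two tram contact shoes hang by keyhole plates on the screws of the wooden board. Take down the worn one, the one with the thin sole: lift it until the screw head sits in the wide part of its keyhole, pull it straight off the board, and stand it upright on its sole inside the shallow steel tray without dropping it. Leave the thick-soled shoe hanging undisturbed.

Things in the scene. Friction and masses are not known exactly. Their poses are not given: they have to be found in the camera images.
- board: In mm: fixed board, 360 wide (y), 200 high, 18 thick, foot behind it. Origin: on the counter, mid-width, in its front face; x points straight out of that face, away from the robot, z up. A screw at y = +85 and one at y = -85, height 165: shank 8 thick, head 18 across, from 9 to 13 out of the face. Each holds a shoe, in either order; to come off, a shoe is lifted 34 (24 to 43), then moved along x.
- worn_shoe: In mm: 0.6 kg; copper sole 14 thick, 80 x 50 (turned-up ends, 108 in all) under a keyhole plate 84 wide (y), 5 thick at the sole's back (x -25 to -20), top at z 119. Origin: centre of the sole's underside; z up, x along the board's x; hung, 74 above the counter. Grip its tongue at the plate's top: 20 wide (y), 14 high, centre z 112, x -25 to 31; pinch along y at x = 10. Stands on its sole.
- new_shoe: Bystander, loose, 1.2 kg: same plate, keyhole (slot 12 wide above an opening 40 wide and high) and tongue as the worn shoe, but its copper sole is 40 mm thick, so that it reaches 26 mm lower: underside 48 mm above the counter, tongue centre 138 mm above its origin. Origin: centre of the sole's underside; axes as the worn shoe's. Stays hanging.
- tray: Fixed shallow square steel tray, open above, 178 mm wide outside, 170 mm inside, 18 mm high, floor and walls 4 mm thick, lying on the counter in front of the board. Origin: centre of its underside; z up; x and y along its sides; the inner floor is 4 mm above the origin.

How it is judged:
On the way, in this order (a step that is already met when the one before it is completed fails the run):
1. the worn shoe is lifted at least 20 mm up its screw, its plate still against the board (z of worn_shoe in the frame of board above 0.094 m and x of worn_shoe in the frame of board below 0.042 m), for 0.1 s.
2. the worn shoe is pulled off, clear of the screw head (x of worn_shoe in the frame of board above 0.055 m), for 0.1 s.
At the end, for the whole second after the job is handed in: The worn shoe stands at rest on its sole on the tray's floor (underside within 6 mm of the floor, upright within 10 degrees, its centre within 65 mm of the tray's centre in both tray directions); the thick-soled shoe still hangs within 25 mm of where it was (x of worn_shoe in the frame of tray between -0.065 and 0.065 m and y of worn_shoe in the frame of tray between -0.065 and 0.065 m and z of worn_shoe in the frame of tray below 0.01 m and angle between worn_shoe's own z axis and vertical below 0.175 rad and linear speed of worn_shoe below 0.02 m/s and distance of new_shoe from where it was at the start of the episode below 0.025 m); the robot touches nothing.
It fails at once if the thick-soled shoe is moved by 25 mm or more (distance of new_shoe from where it was at the start of the episode above 0.025 m).
It fails at once if the worn shoe is dropped or thrown (faster than 1 m/s) (linear speed of worn_shoe above 1 m/s).
It also fails if it takes over 38 s, if anything falls off the work surface, if the arm or the gripper's body presses on something with over 40 N, if the wrist force passes 120 N, or if a joint passes its speed limit or range.

## Working session

There is one attempt and no reset: what is moved stays moved. The work goes in short steps, Python scripts to look and compute and a shell command to move; the robot and the scene stay as the last step left them, time stands still between calls to the robot, and variables do not carry over. Pictures are saved under pics/ and viewed, at most 10 in all, crops included, and the job is handed in when it is done.

```bash
mkdir -p pics; python3 - <<'E'
from station import *
import cv2,numpy as np
np.set_printoptions(precision=4,suppress=True)
o=get_obs();print(o['time'],o['tool_pos'],o['orientation'],o['gripper_width'])
for n in("scene","side","wrist"):
    i=camera_info(n);print(n,i['intrinsics'],i['k1'],i['R'],i['t'])
    cv2.imwrite(f"pics/{n}0.png",capture(n))
try: print(nose_length)
except Exception as e: print(e)
E
```

```text
0.0 [ 0.6246 -0.      0.248 ] [-2.2208 -2.2207  0.0018] 0.09195761444359235
scene [[496.6066   0.     259.0065]
 [  0.     496.6066 190.4056]
 [  0.       0.       1.    ]] -0.16340404408487127 [[-0.8464  0.5325 -0.0009]
 [ 0.4396  0.6978 -0.5656]
 [-0.3005 -0.4791 -0.8247]] [ 0.4503 -0.2187  0.9219]
side [[394.1404   0.     257.6744]
 [  0.     394.1404 190.6596]
 [  0.       0.       1.    ]] -0.08555645094819032 [[-0.6774  0.7356 -0.0024]
 [ 0.6199  0.5691 -0.5402]
 [-0.396  -0.3674 -0.8415]] [ 0.3442 -0.3277  0.9545]
wrist [[281.0431   0.     255.4134]
 [  0.     281.0431 186.0312]
 [  0.       0.       1.    ]] -0.013014402527118434 [[ 1.     -0.     -0.0015]
 [ 0.0004 -0.9577  0.2877]
 [-0.0014 -0.2877 -0.9577]] [-0.6241 -0.0372  0.3922]
0.022
```

View pics/scene0.png

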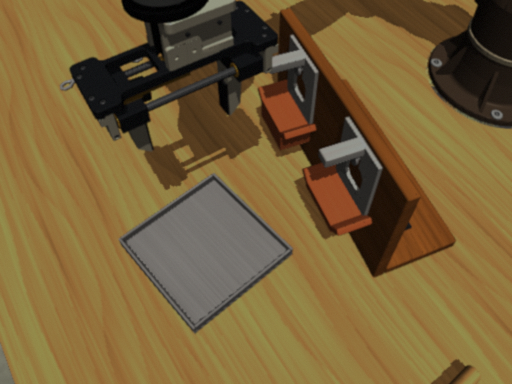

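View pics/side0.png

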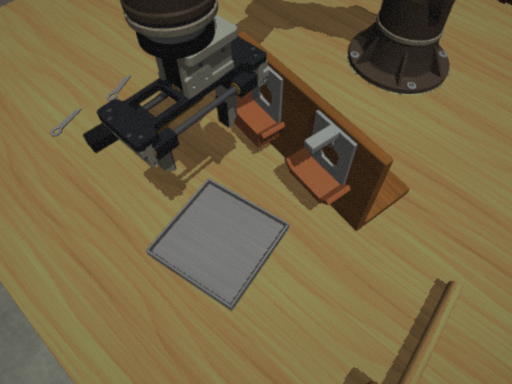

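View pics/wrist0.png

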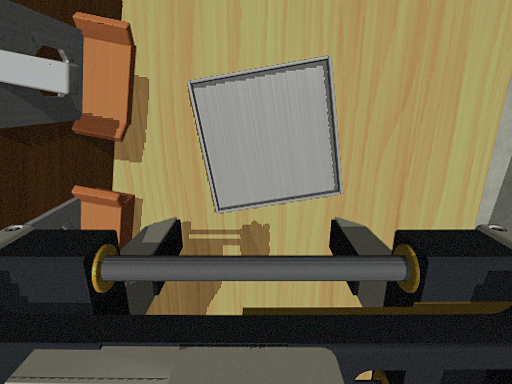

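The robot stands behind the board. The scene view shows the near shoe (+y, sole at about (335,200)) with a thin sole. The far one (about (285,115)) looks thicker. The tray is at about (205,250). I'll enlarge the two views to confirm which shoe is worn and pick points.

```bash
python3 - <<'E'
import cv2,numpy as np
a=cv2.imread("pics/scene0.png")[0:280,245:465]; b=cv2.imread("pics/side0.png")[30:240,220:420]
a=cv2.resize(a,(440,560),interpolation=cv2.INTER_CUBIC);b=cv2.resize(b,None,fx=1.8,fy=1.8,interpolation=cv2.INTER_CUBIC)
c=np.zeros((560,800,3),np.uint8);c[:,:440]=a;c[:b.shape[0],440:440+b.shape[1]]=b
cv2.imwrite("pics/crop1.png",np.clip(c*1.5,0,255).astype(np.uint8));
E
```

```text
(no output)
```

View pics/crop1.png

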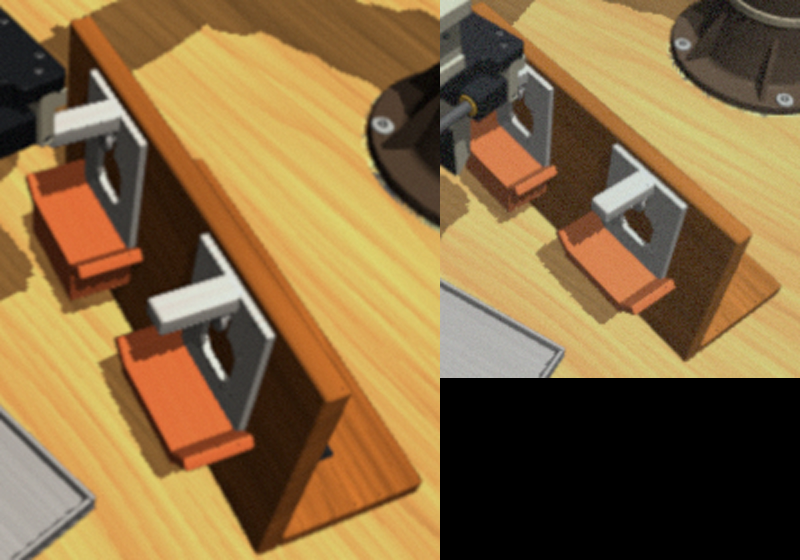

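The crop shows the thick sole on the far shoe (-y), with deep sides near (75,285). The near shoe (+y) has the thin sole, so it is the worn one. Next I'll cast rays for the board edge, tongue and tray.

```bash
cat > h.py <<'E'
from station import *
import cv2,numpy as np
np.set_printoptions(precision=4,suppress=True)
def ray(i,p):
    K=i['intrinsics'];d=((np.array(p,float)-[K[0,2],K[1,2]])/K[0,0]);s=d.copy()
    for _ in range(20): s=d/(1+i['k1']*(s@s))
    R=np.array(i['R']);return -R.T@i['t'],R.T@np.array([*s,1])
def onz(i,p,z):
    c,d=ray(i,p);return c+d*(z-c[2])/d[2]
def tri(pairs):
    A=0;b=0
    for i,p in pairs:
        c,d=ray(i,p);d/=np.linalg.norm(d);P=np.eye(3)-np.outer(d,d);A=A+P;b=b+P@c
    return np.linalg.solve(A,b)
E
python3 - <<'E'
from h import *
S=camera_info("scene");D=camera_info("side");W=camera_info("wrist")
s=lambda u,v:(245+u/2,v/2); d=lambda u,v:(220+(u-440)/1.8,30+v/1.8)
print("board near top",onz(S,s(330,403),.2),onz(D,d(740,238),.2),tri([(S,s(330,403)),(D,d(740,238))]))
print("board near bot",onz(S,s(260,552),0),onz(D,d(688,357),0))
print("board far top",onz(S,s(72,22),.2))
for p in [(150,297),(163,311),(240,288),(218,276)]: print("tongue S",onz(S,s(*p),.193))
for p in [(593,196),(605,205),(655,183),(638,172)]: print("tongue D",onz(D,d(*p),.193))
for n,i,ps in [("S",S,[(212,178),(291,249),(196,325),(122,241)]),("D",D,[(209,182),(288,227),(232,303),(149,250)]),("W",W,[(329,57),(340,192),(217,213),(190,83)])]:
    q=np.array([onz(i,p,.018) for p in ps]);print("tray",n,q.mean(0),q[:,:2].tolist())
E
```

```text
board near top [0.4664 0.1986 0.2   ] [0.4606 0.1959 0.2   ] [0.4686 0.199  0.2066]
board near bot [0.4618 0.1952 0.    ] [0.457  0.1966 0.    ]
board far top [ 0.3985 -0.1515  0.2   ]
tongue S [0.5017 0.0844 0.193 ]
tongue S [0.5015 0.0967 0.193 ]
tongue S [0.4527 0.1069 0.193 ]
tongue S [0.458  0.0928 0.193 ]
tongue D [0.4994 0.0848 0.193 ]
tongue D [0.5002 0.0976 0.193 ]
tongue D [0.4545 0.1131 0.193 ]
tongue D [0.4544 0.0958 0.193 ]
tray S [0.6433 0.0335 0.018 ] [[0.5777140297869887, -0.06335981171634164], [0.5438799262049929, 0.1030719623075328], [0.7098159635561461, 0.12984127249714666], [0.7416547128928946, -0.035378135756656603]]
tray D [0.6425 0.0348 0.018 ] [[0.5750238176249858, -0.061763371754392116], [0.5472660875526313, 0.10765548431533181], [0.7082636641405493, 0.1298593725396914], [0.7394447148242822, -0.03638674768142702]]
tray W [0.6418 0.0285 0.018 ] [[0.7127918121770784, 0.12901170864540057], [0.740563034530095, -0.04169102420364407], [0.5701898835651495, -0.07279497484168607], [0.5435696931099959, 0.0994628301087403]]
```

```bash
python3 -m jog '0 0 0.1463 0 0 0 1;0 0 0.1463 0 0 0 1;0 0 0.1463 0 0 0 1;0 0 0.1463 0 0 0 1;0 0 0.1463 0 0 0 1;0 0 0.1463 0 0 0 1;0 0 0.1463 0 0 0 1;0 0 0.1463 0 0 0 1;0 0 0.1463 0 0 0 1;0 0 0.1463 0 0 0 1;0 0 0.1463 0 0 0 1;0 0 0.1463 0 0 0 1;0 0 0 0 0 0 1'
cat >> h.py <<'E'
from scipy.spatial.transform import Rotation as Ro
def rel(target):
    o=get_obs();R=Ro.from_rotvec(o['orientation']).as_matrix();return R,R.T@(np.array(target)-o['tool_pos'])
E
python3 -c "
from h import *
R,d=rel([.480,.096,.25]);print(R,d)"
```

```text
time: 1.45
tool_pos: [0.6248, 0.0002, 0.2484]
orientation: [3.127, -0.293, -0.001]
ft_force: [-0.7, -0.2, 1.3]
gripper_width: 0.0918
gripper_force: 0.0
[[ 0.9826 -0.1859 -0.0007]
 [-0.1859 -0.9826 -0.0003]
 [-0.0006  0.0004 -1.    ]] [-0.1601 -0.0672 -0.0015]
```

```bash
python3 -m jog '0 0 0 -0.02 -0.0084 -0.002 1;0 0 0 -0.02 -0.0084 -0.002 1;0 0 0 -0.02 -0.0084 -0.002 1;0 0 0 -0.02 -0.0084 -0.002 1;0 0 0 -0.02 -0.0084 0 1;0 0 0 -0.02 -0.0084 0 1;0 0 0 -0.02 -0.0084 0 1;0 0 0 -0.02 -0.0084 0 1;0 0 0 0 0 0 1;0 0 0 0 0 0 1'
python3 -c "
from h import *
R,d=rel([.480,.096,.189]);print(d)
for n in ('wrist','scene'): cv2.imwrite(f'pics/{n}1.png',np.clip(capture(n)*1.4,0,255).astype('uint8'))
a=cv2.imread('pics/wrist1.png');b=cv2.imread('pics/scene1.png')
c=np.zeros((584,512,3),np.uint8);c[:384]=a;c[384:,:260]=b[60:260,190:450];cv2.imwrite('pics/c2.png',c)
"
```

```text
time: 2.45
tool_pos: [0.4801, 0.0955, 0.257]
orientation: [-3.129, 0.284, -0.001]
ft_force: [-0.6, 0.2, 0.3]
gripper_width: 0.0921
gripper_force: 0.0
[-0.0002 -0.0004  0.068 ]
```

View pics/c2.png

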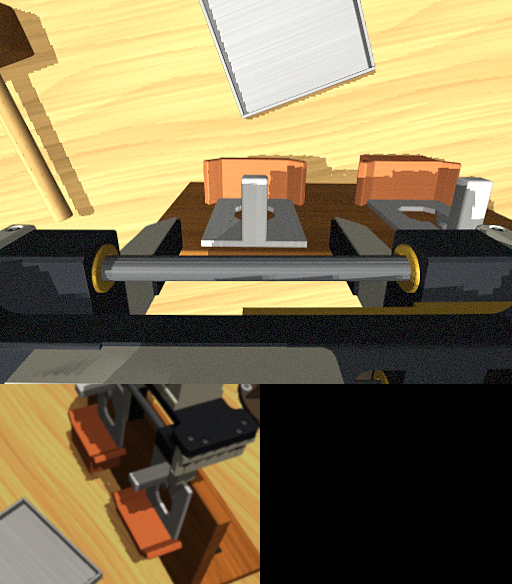

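The wrist view has the tongue centred between the fingers (columns 242–268, rows 178–245), and the plate edge is level, so the yaw is right. I'll check the x offset by ray.

```bash
python3 -c "
from h import *
W=camera_info('wrist')
for p in [(243,178),(267,178),(202,245),(306,245),(243,240),(267,240)]: print(rel(onz(W,p,.193))[1])"
```

```text
[ 0.0236 -0.0086  0.0639]
[0.0236 0.0092 0.0639]
[-0.0318 -0.0421  0.0638]
[-0.0318  0.041   0.0638]
[-0.0274 -0.0093  0.0638]
[-0.0274  0.0098  0.0638]
```

```bash
python3 -m jog '0 0 0 0.003 0 0.016 1;0 0 0 0 0 0.016 1;0 0 0 0 0 0.016 1;0 0 0 0 0 0.012 1;0 0 0 0 0 0.008 1;0 0 0 0 0 0 0;0 0 0 0 0 0 0;0 0 0 0 0 0 0;0 0 0 0 0 0 0;0 0 0 0 0 0 0;0 0 0 0 0 0 0;0 0 0 0 0 0 0;0 0 0 0 0 0 0;0 0 0 0 0 0 0'
```

```text
time: 3.95
tool_pos: [0.483, 0.0949, 0.1887]
orientation: [-3.128, 0.29, -0.0]
ft_force: [1.2, -0.3, -0.8]
gripper_width: 0.0243
gripper_force: 0.0
```

Still closing.

```bash
python3 -m jog '0 0 0 0 0 0 0;0 0 0 0 0 0 0;0 0 0 0 0 0 0;0 0 0 0 0 0 0;0 0 0 0 0 0 0'
```

```text
time: 4.45
tool_pos: [0.4832, 0.0949, 0.1888]
orientation: [-3.128, 0.29, -0.001]
ft_force: [1.4, 0.8, -0.6]
gripper_width: 0.0195
gripper_force: 29.9
```

Gripped. Lift 34 mm.

```bash
python3 -m jog '0 0 0 0 0 -0.004 0;0 0 0 0 0 -0.006 0;0 0 0 0 0 -0.006 0;0 0 0 0 0 -0.006 0;0 0 0 0 0 -0.006 0;0 0 0 0 0 -0.006 0;0 0 0 0 0 0 0;0 0 0 0 0 0 0;0 0 0 0 0 0 0'
python3 -c "
from h import *
for n in ('scene','side'): cv2.imwrite(f'pics/{n}2.png',np.clip(capture(n)*1.4,0,255).astype('uint8'))
a=cv2.imread('pics/scene2.png')[60:280,250:470];b=cv2.imread('pics/side2.png')[60:280,220:440]
cv2.imwrite('pics/c3.png',cv2.resize(np.hstack([a,b]),None,fx=1.8,fy=1.8))
"
```

```text
time: 5.35
tool_pos: [0.4828, 0.0949, 0.2225]
orientation: [3.128, -0.29, -0.001]
ft_force: [0.3, -0.0, -5.5]
gripper_width: 0.02
gripper_force: 29.9
```

View pics/c3.png

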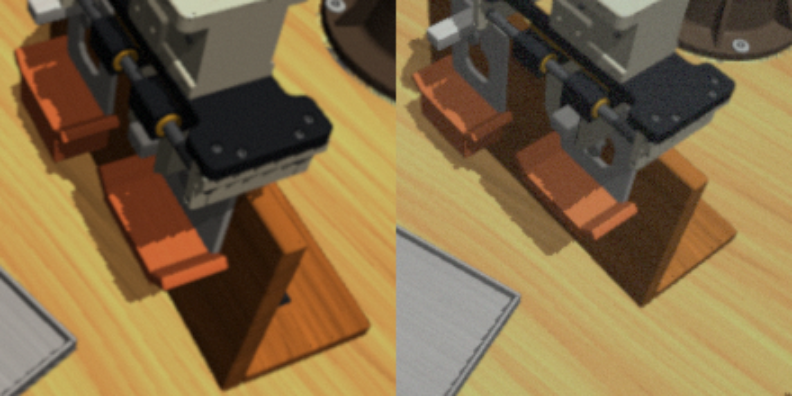

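The worn shoe is up and level, and the screw head shows inside its wide opening (about (605,155) in the crop). The far shoe hasn't moved. Pulling straight off.

```bash
python3 -m jog '0 0 0 0.003 0 0 0;0 0 0 0.005 0 0 0;0 0 0 0.006 0 0 0;0 0 0 0.006 0 0 0;0 0 0 0 0 0 0'
```

```text
time: 5.95
tool_pos: [0.5039, 0.0909, 0.2228]
orientation: [3.128, -0.291, 0.001]
ft_force: [-0.4, -0.1, -4.8]
gripper_width: 0.0196
gripper_force: 29.9
```

```bash
python3 -m jog '0 0 0 0.01 0 0 0;0 0 0 0.015 0 0 0;0 0 0 0.015 0 0 0;0 0 0 0.015 0.004 0 0;0 0 0 0.015 0.004 0 0;0 0 0 0.015 0.004 0 0;0 0 0 0.015 0.004 0.004 0;0 0 0 0.015 0.004 0.006 0;0 0 0 0.015 0.004 0.01 0;0 0 0 0.014 0.004 0.01 0;0 0 0 0.008 0.003 0.01 0;0 0 0 0.004 0 0.01 0;0 0 0 0 0 0.01 0;0 0 0 0 0 0 0;0 0 0 0 0 0 0'
python3 -c "
from h import *
print(rel([.652,.031,.119])[1])
for n in ('scene','side'): cv2.imwrite(f'pics/{n}3.png',np.clip(capture(n)*1.4,0,255).astype('uint8'))
a=cv2.imread('pics/scene3.png')[60:340,80:400];b=cv2.imread('pics/side3.png')[40:320,80:400]
cv2.imwrite('pics/c4.png',cv2.resize(np.hstack([a,b]),None,fx=1.25,fy=1.25))
"
```

```text
time: 7.45
tool_pos: [0.6498, 0.0326, 0.1626]
orientation: [-3.128, 0.289, 0.001]
ft_force: [0.2, 0.1, -5.0]
gripper_width: 0.0199
gripper_force: 29.9
[0.0025 0.0012 0.0436]
```

View pics/c4.png

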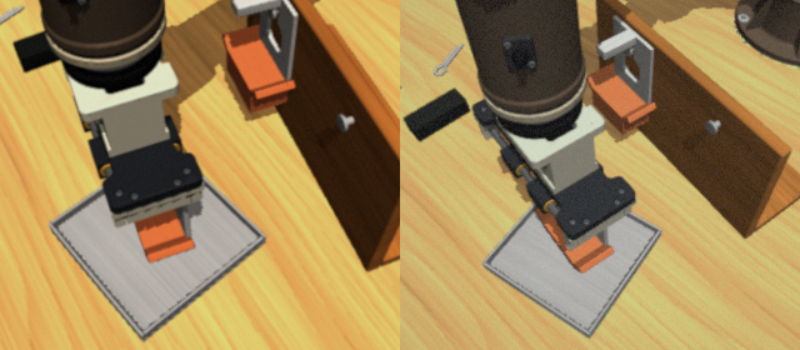

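The shoe is off its screw and above the tray, level, and the thick shoe still hangs in place. Lowering it.

```bash
python3 -m jog '0 0 0 0.002 0.001 0.01 0;0 0 0 0 0 0.01 0;0 0 0 0 0 0.008 0;0 0 0 0 0 0.005 0;0 0 0 0 0 0.004 0;0 0 0 0 0 0.002 0;0 0 0 0 0 0.001 0;0 0 0 0 0 0 0;0 0 0 0 0 0 0'
```

```text
time: 8.45
tool_pos: [0.6523, 0.0307, 0.123]
orientation: [-3.128, 0.29, -0.001]
ft_force: [-0.5, 0.3, -4.8]
gripper_width: 0.0198
gripper_force: 29.9
```

```bash
python3 -m jog '0 0 0 0 0 0.001 0;0 0 0 0 0 0.001 0;0 0 0 0 0 0.001 0;0 0 0 0 0 0 0'; python3 -m jog '0 0 0 0 0 0.001 0;0 0 0 0 0 0 0'
```

```text
time: 8.85
tool_pos: [0.652, 0.0307, 0.1196]
orientation: [3.128, -0.29, -0.0]
ft_force: [0.1, -0.3, -5.5]
gripper_width: 0.0195
gripper_force: 29.9
time: 9.05
tool_pos: [0.6525, 0.0308, 0.1194]
orientation: [-3.128, 0.29, -0.001]
ft_force: [-2.3, 0.7, 2.3]
gripper_width: 0.0197
gripper_force: 29.9
```

Contact felt. Open and retreat upwards.

```bash
python3 -m jog '0 0 0 0 0 0 0.6;0 0 0 0 0 0 0.6;0 0 0 0 0 0 0.6;0 0 0 0 0 0 0.6;0 0 0 0 0 0 0.6;0 0 0 0 0 0 0.6;0 0 0 0 0 0 0.6;0 0 0 0 0 0 0.6;0 0 0 0 0 -0.01 0.6;0 0 0 0 0 -0.02 0.6;0 0 0 0 0 -0.025 0.6;0 0 0 0 0 -0.03 0.6;0 0 0 0 0 -0.03 0.6;0 0 0 0 0 -0.03 0.6;0 0 0 0 0 0 0.6;0 0 0 0 0 0 0.6'
python3 -c "
from h import *
for n in ('wrist','scene'): cv2.imwrite(f'pics/{n}4.png',np.clip(capture(n)*1.4,0,255).astype('uint8'))
a=cv2.imread('pics/scene4.png')[40:340,60:400];b=cv2.imread('pics/wrist4.png')[:300,80:440]
cv2.imwrite('pics/c5.png',np.hstack([a,b]))
"
```

```text
time: 10.65
tool_pos: [0.6524, 0.0306, 0.265]
orientation: [-3.128, 0.29, -0.003]
ft_force: [-0.3, -0.1, -0.1]
gripper_width: 0.0553
gripper_force: 0.0
```

View pics/c5.png

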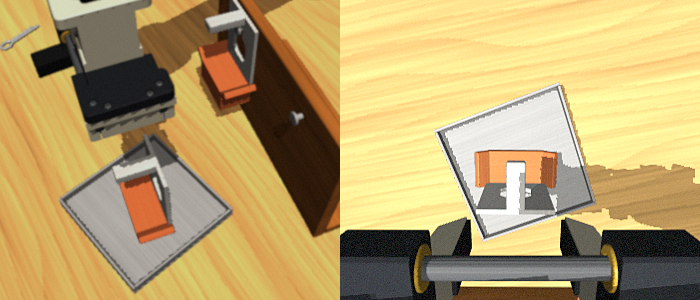

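The worn shoe stands upright near the tray's centre (about (145,205) in the left crop). The thick shoe still hangs on its screw, and the gripper is clear.

```bash
python3 -c "
from station import *
print(job_done())"
```

```text
the job is handed in; nothing more can be done
None
```

I lifted the worn shoe up its screw, pulled it off the board and stood it upright near the middle of the tray; the thick-soled shoe still hangs in place, and I handed the job in at about 10.8 s, with no verdict returned.

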